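# Lengthen a telescopic equipment leg in its cradle

## Task

Lay the telescopic leg flat in the wooden cradle, button up, with its thin tube and rubber foot passing out through the fork at the cradle's end, and let go of it there while it is still at its short setting. Then press its spring button in and slide it along the slot to draw the thin tube out until the button pops up in the other hole. Leave the leg lying in the cradle at this long setting, and leave the other things on the bench where they are.

Things in the scene. Friction and masses are not known exactly. Their poses are not given: they have to be found in the camera images.
- leg: (All sizes in mm.) Loose telescopic leg, 0.38 kg, lying button up. Square aluminium outer tube 180 long, 32 wide, 30 high. Origin: middle of its underside; x along it, z up. Steel thin tube and rubber foot stick out at -x. Black collar 43 wide, 35 high at x -90 to -76; end cap 34 wide at x 82 to 94, pivot lug to x 124. Centre of mass near x = -10.
- leg_grip (a point): Clear place to take the leg across its 32 width, behind the button: on the outer tube's centre line at x = +20, z = 16 of the leg. Axes as the leg.
- leg_foot (a point): Tip of the rubber foot (24 wide) on the thin tube (20 wide, z 4.5 to 22.5 of the leg); 153 from the leg's origin along -x when short, 193 when long. Axes as the leg.
- leg_inner (a joint): How far the thin tube is drawn out, m, along the leg's -x: 0 = short, 0.040 = long setting; both are hard end stops with the button centred in a hole. Slides with 1 to 3 N; the button moves with it. The tube's top wall (4 thick) has two square holes 17 wide centred at x = -20 (short) and -60 (long), joined by a slot 9 wide.
- leg_button (a joint): How far the button is pressed in, m: 0 up, 0.007 fully in. Spring 4 N at first, 6.5 N fully in. Up, its 14 wide shoulder fills the hole and locks the tube; pressed over 0.005 it is under the wall and the tube can slide, the button's neck in the slot. Let go between the holes it stays caught under the wall (near 0.005); at a hole it springs up.
- button_top (a point): Centre of the top of the button's black head: 22 above the outer tube's top when up (z = 52 of the leg), 15 when pressed. Head 16 along the tube, 12 across, 14 tall; the gap under it to the tube is 8 when up, 1 when pressed. It can be pressed from above or pinched across. Axes as the leg.
- cradle: (mm) Fixed cradle: wooden board 240 x 90 x 10, x -125 to 115. Origin on the bench under the outer tube's place; x along it. Two pairs of black saddle cheeks at x = -55 and 75, each 22 long, 39 apart inside, flared tops to z 37. Fork at x -113 to -101: two posts 28 apart inside, flared tops to z 44; the thin tube passes between them, the collar cannot.
- cradle_bed (a point): Point on the top of the cradle's board (z = 10) where the leg's origin belongs; axes as the cradle. The laid leg's x points along this x, so the foot points out at -x; the collar then lies 11 behind the fork. Beside the tube the board is clear for fingers from x = -43 to 63.
- reel: Bystander: white solder reel, 54 across, 35 high, origin at the middle of its underside.
- cutters: Bystander: side cutters with sleeved handles, 154 x 48 x 14, lying flat along their x; origin in the middle of the underside.
- tape: Bystander: small pocket tape measure, 54 x 63 x 27; origin in the middle of its underside.

How it is judged:
By the outcome, as a careful person would: the job done as asked, in the order asked, and still so for the second after the job is handed in, with the robot touching nothing.
It also fails if it takes over 43 s, if anything falls off the work surface, if the arm or the gripper's body presses on something with over 40 N, if the wrist force passes 120 N, or if a joint passes its speed limit or range.

## Robot

A 6-joint arm with a two-finger parallel gripper is mounted at the origin on a cart in front of the work surface, level with it; the furniture and walls round the work are solid. World frame = base frame: x ahead of the robot, y to its left, z up, the work surface at z = 0. Lengths are in m, angles in degrees, forces in N, time in s.
With the tool pointing down it reaches from about 0.3 to 0.75 m from the base axis. Payload 8.5 kg.
Tool frame: the origin (TCP) lies midway between the tips of the shut fingers; the grasp point (between the pads) lies 19 mm behind it; z points along the fingers, y is the direction in which the jaws open and shut (so a half turn about z gives the same grasp; the last joint's range is limited). The gripper opens to 85 mm and grips with 20 to 120 N. Pads are 22 mm wide; open, the fingers measure 114 mm over their backs; the gripper's body (76 mm by 85 mm) begins 54 mm behind the grasp point. The pads swing forward as they close: fully open they stand 13 mm farther back than shut.
Start: joints at [63.982, 21.807, 74.336, -0, 83.858, -12.336], TCP at [0.13, 0.534, 0.231] pointing down, gripper open.
Joint ranges: [-178.18, 178.18], [-50.72, 133.34], [12.68, 142.11], [-81.47, 261.47], [9.98, 163.14], [-165.26, 165.26]. Speed limits (degrees/s): [136.94, 136.94, 180, 180, 180, 180].

## Interface

Orientations are given as a 3x3 rotation matrix whose columns are the frame's x, y, z axes.
In Python, from rig import env, eyes, close_job gives the robot as it stands.
- The arm moves only by the tool jog_arm, never from a script. Its argument "deltas" is one flat list of numbers, 7 for each row, row after row: the shift along the tool's x, y, z in units of 0.75 m (1.0 is 0.75 m), then the turn, a rotation vector about the tool's x, y, z in units of 180 degrees (1.0 is 180 degrees), then the gripper command: -1 is fully open, 1 is shut, values between are in proportion. In form: [dx, dy, dz, ax, ay, az, fingers, dx, dy, dz, ax, ay, az, fingers, ...]. A call has 1 to 12 rows; each row is the pose to reach, as a shift and turn from the pose commanded when the call began, along the tool's axes at that moment, turning the shorter way round; what a row does not reach only later rows make up. A row lasts 1/12 s, in which the tool goes at most 41.7 mm and 7.16 degrees, less where a joint would pass 70% of its speed; a pose out of reach is approached as far as the arm can. A call with a number of a shift or a turn outside -1 to 1 is refused whole. A call with a gripper value outside its range is refused whole. The fingers move at their own pace and stop on an object; "grip_force" is the grip in N (left out, the last holds). Time passes only in rows, so rows that repeat a pose let the fingers close. It gives the time, the measured TCP pose, the force and the opening at its end, in the units of the state.
- env.observe(): the state, without advancing time (a new reading comes with each control period).
- eyes.get_image(name): name is "scene" or "top" or "wrist"; returns the picture (400x640x3 uint8, red, green, blue); there is no depth.
- eyes.camera_params(name): a dict with "intrinsics" (3x3 intrinsics, pixels), "R" (3x3) and "t" (3): a world point X has camera coordinates R X + t; the wrist camera has in their place "mount" (4x4, takes a point from camera to tool coordinates, whose origin is the TCP and whose axes are the flange's). Camera axes: x right, y down, z forward; pixel columns grow to the right and rows downward; lengths in m; the calibration is good to about 2 mm. A picture is of the moment at which its call begins: read the wrist's pose just before it. camera_params takes no time and is no camera call.
- close_job(): hands the job in, once; it reports no verdict.
The state is a dict: "time_s": time; "q": joint angles; "qvel": joint speeds; "joint_efforts": joint torques, N m; "position": TCP position; "tool_rot": TCP orientation; "ft_force": force on the tool from outside, world axes, zero at the start; "wrist_torque": the same for the moment, N m; "grip_width": finger opening in m.
Only numpy, scipy, OpenCV 4.12 (cv2) and the standard library are available. Lean on these libraries where they do the work, as an engineer would, in place of code of your own. Each camera call takes 0.05 s, during which the arm holds its last target.

## Working session

There is one attempt and no reset: what is moved stays moved. The work goes in short steps, Python scripts to look and compute and a tool call to move; the robot and the scene stay as the last step left them, time stands still between calls to the robot, and variables do not carry over. Pictures are saved under pics/ and viewed, and the job is handed in when it is done.

Besides the shell and the picture viewer there is one more tool, called after ">>>" in YAML: its name, and indented under it one key for each argument. jog_arm: Moves the arm, as the interface text tells. Its arguments: {"type":"object","properties":{"deltas":{"type":"array"},"grip_force":{"type":"number"}},"required":["deltas"]}

```bash
ls; mkdir -p pics
python3 - <<'E'
from rig import env, eyes
import cv2, pickle
o=env.observe(); print({k:o[k] for k in ('time_s','position','tool_rot','grip_width')})
for n in ('scene','top','wrist'):
    im=eyes.get_image(n); cv2.imwrite(f'pics/{n}0.png',im[:,:,::-1]); p=eyes.camera_params(n); print(n,p)
E
```

```text
pics
{'time_s': 0.0, 'position': array([0.12996159, 0.53412567, 0.23071801]), 'tool_rot': array([[-9.71613840e-01,  2.36571586e-01, -6.56578894e-04],
       [ 2.36572270e-01,  9.71613010e-01, -1.31128560e-03],
       [ 3.27727681e-04, -1.42939160e-03, -9.99998925e-01]]), 'grip_width': 0.08521946137082412}
scene {'intrinsics': array([[395.6269323 ,   0.        , 318.60260075],
       [  0.        , 395.6269323 , 202.70800182],
       [  0.        ,   0.        ,   1.        ]]), 'R': array([[-0.80966732, -0.58663244, -0.01735542],
       [-0.23580368,  0.35225049, -0.9057131 ],
       [ 0.53743414, -0.72923383, -0.4235358 ]]), 't': array([0.54004297, 0.08779199, 0.86725291])}
top {'intrinsics': array([[418.11463579,   0.        , 325.94239705],
       [  0.        , 418.11463579, 202.72763314],
       [  0.        ,   0.        ,   1.        ]]), 'R': array([[-0.06827947, -0.99766406,  0.00208068],
       [-0.97695896,  0.06643943, -0.20282256],
       [ 0.20221054, -0.01588135, -0.9792133 ]]), 't': array([0.29423134, 0.48911826, 0.85785492])}
wrist {'intrinsics': array([[319.73251024,   0.        , 320.60003999],
       [  0.        , 319.73251024, 198.90747639],
       [  0.        ,   0.        ,   1.        ]]), 'mount': array([[-1.32780031e-03, -9.50171127e-01, -3.11725949e-01,
         8.01758338e-02],
       [ 9.99998999e-01, -1.41377846e-03,  4.98273867e-05,
        -5.76888652e-04],
       [-4.88055975e-04, -3.11725571e-01,  9.50172053e-01,
        -1.42612222e-01],
       [ 0.00000000e+00,  0.00000000e+00,  0.00000000e+00,
         1.00000000e+00]])}
```

View pics/top0.png

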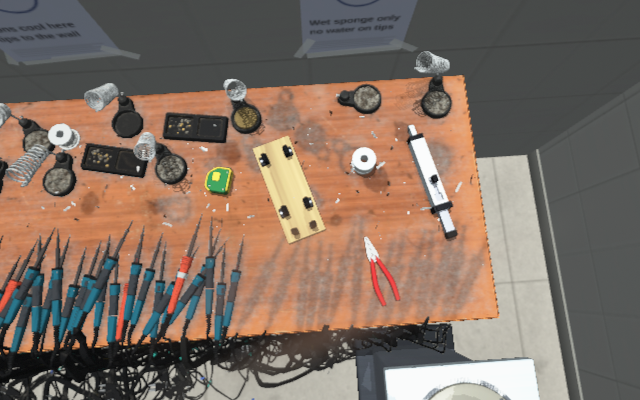

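View pics/scene0.png

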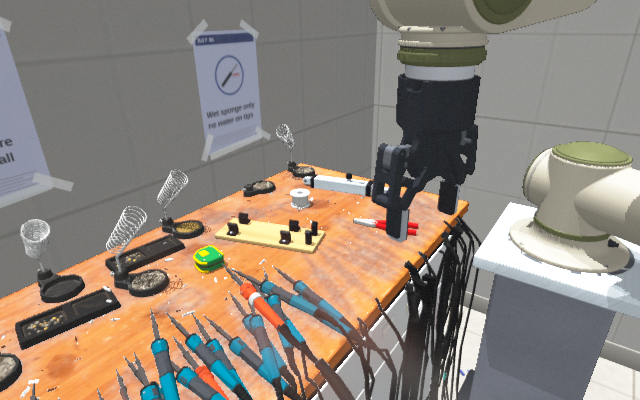

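View pics/wrist0.png

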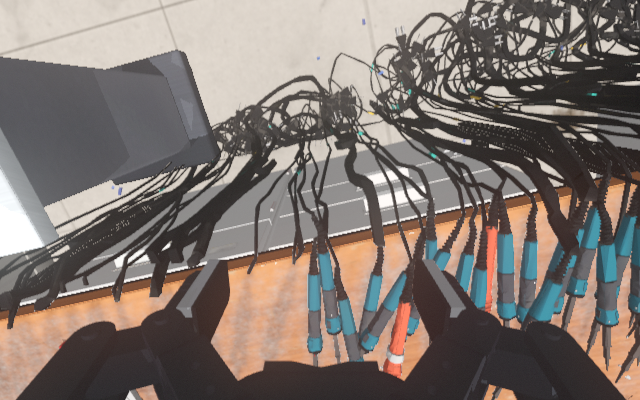

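```bash
cat > h.py <<'E'
import numpy as np, cv2
from rig import env, eyes
from scipy.spatial.transform import Rotation as Rn
def cam(n,o=None):
    p=eyes.camera_params(n); K=p['intrinsics']
    if n=='wrist':
        o=o or env.observe(); T=np.eye(4); T[:3,:3]=o['tool_rot']; T[:3,3]=o['position']
        W=np.linalg.inv(T@p['mount']); return K,W[:3,:3],W[:3,3]
    return K,p['R'],p['t']
def px2w(c,uv,z):
    K,R,t=c; d=R.T@np.linalg.inv(K)@np.array([uv[0],uv[1],1.]); C=-R.T@t
    return C+d*(z-C[2])/d[2]
def w2px(c,X):
    K,R,t=c; p=K@(R@np.asarray(X)+t); return p[:2]/p[2]
def grab(n,name):
    o=env.observe(); im=eyes.get_image(n)[:,:,::-1].copy(); cv2.imwrite(f'pics/{name}.png',im); return im,cam(n,o),o
def deltas(goal_pos,goal_R):
    o=env.observe(); R=o['tool_rot']; d=R.T@(np.array(goal_pos)-o['position'])/0.75
    a=Rn.from_matrix(R.T@goal_R).as_rotvec()/np.pi
    return np.round(d,4),np.round(a,4)
def Rdown(yaw_y):  # tool y axis at angle yaw_y (deg) in world, z down
    a=np.radians(yaw_y); y=np.array([np.cos(a),np.sin(a),0]); z=np.array([0,0,-1.]); return np.column_stack([np.cross(y,z),y,z])
def draw(im,c,pts,col,closed=True):
    q=np.array([w2px(c,p) for p in pts]).round().astype(int); cv2.polylines(im,[q.reshape(-1,1,2)],closed,col,1)
E
python3 - <<'E'
import cv2
im=cv2.imread('pics/top0.png')
a=cv2.resize(im[115:245,390:470],None,fx=4.5,fy=4.5,interpolation=2)
b=cv2.resize(im[115:245,245:335],None,fx=4.5,fy=4.5,interpolation=2)
cv2.imwrite('pics/z.png',cv2.hconcat([a,b]))
from h import *
c=cam('top')
f=px2w(c,(450,233),.013);l=px2w(c,(412,127),.015);print(f,l,np.degrees(np.arctan2(*(l-f)[1::-1])),np.linalg.norm(l-f))
for p in [(290,243),(325,229),(253,148),(288,137)]: print(px2w(c,p,.01))
E
```

```text
[ 0.42811226 -0.01149416  0.013     ] [0.68242712 0.04597907 0.015     ] 12.734493335244451 0.26073591685825315
[0.43042861 0.3455822  0.01      ]
[0.45644514 0.26581723 0.01      ]
[0.65770807 0.42031252 0.01      ]
[0.67923399 0.33759899 0.01      ]
```

View pics/z.png

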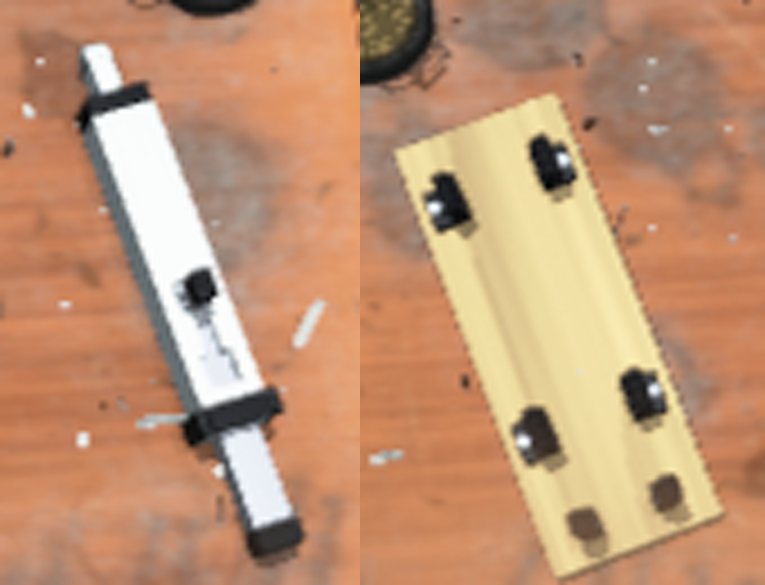

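Run:
```python
from h import *
print(deltas([.58,.022,.2],Rdown(105)))
```

```text
(array([-0.7445, -0.5216,  0.0416]), array([-0.0003, -0.0002, -0.1593]))
```

>>> jog_arm:
  deltas: [-0.7445,-0.5216,0.0416,0,0,-0.1593,-1,-0.7445,-0.5216,0.0416,0,0,-0.1593,-1,-0.7445,-0.5216,0.0416,0,0,-0.1593,-1,-0.7445,-0.5216,0.0416,0,0,-0.1593,-1,-0.7445,-0.5216,0.0416,0,0,-0.1593,-1,-0.7445,-0.5216,0.0416,0,0,-0.1593,-1,-0.7445,-0.5216,0.0416,0,0,-0.1593,-1,-0.7445,-0.5216,0.0416,0,0,-0.1593,-1,-0.7445,-0.5216,0.0416,0,0,-0.1593,-1,-0.7445,-0.5216,0.0416,0,0,-0.1593,-1,-0.7445,-0.5216,0.0416,0,0,-0.1593,-1,-0.7445,-0.5216,0.0416,0,0,-0.1593,-1]

```text
time_s: 1.15
position: [0.449, 0.1709, 0.2092]
tool_rot: [[-0.966, -0.258, -0.0], [-0.258, 0.966, 0.0], [0.0, 0.0, -1.0]]
ft_force: [0.8, 0.6, -0.1]
grip_width: 0.0855
```

Run:
```python
from h import *
print(deltas([.58,.022,.2],Rdown(105)))
```

```text
(array([-0.1174, -0.237 ,  0.0122]), array([ 0.    , -0.0001, -0.0001]))
```

>>> jog_arm:
  deltas: [-0.117,-0.237,0.012,0,0,0,-1,-0.117,-0.237,0.012,0,0,0,-1,-0.117,-0.237,0.012,0,0,0,-1,-0.117,-0.237,0.012,0,0,0,-1,-0.117,-0.237,0.012,0,0,0,-1,-0.117,-0.237,0.012,0,0,0,-1,-0.117,-0.237,0.012,0,0,0,-1,-0.117,-0.237,0.012,0,0,0,-1]

```text
time_s: 1.82
position: [0.5784, 0.0242, 0.2]
tool_rot: [[-0.966, -0.259, -0.001], [-0.259, 0.966, 0.0], [0.001, 0.001, -1.0]]
ft_force: [1.1, 0.7, 0.2]
grip_width: 0.0854
```

Run:
```python
from h import *
im,c,o=grab('wrist','w1'); print(o['position'],o['qvel'],o['q'])
import pickle; pickle.dump((c,o),open('w1.pkl','wb'))
```

```text
[0.57838521 0.02418601 0.20000732] [ 1.20796587 -0.98573242  0.45252974  0.03997953  0.01148895 -0.02867959] [-9.32251182e+00  2.60661839e+01  7.26659389e+01  1.35235017e-02
  8.13291705e+01 -1.14315814e+02]
```

View pics/w1.png

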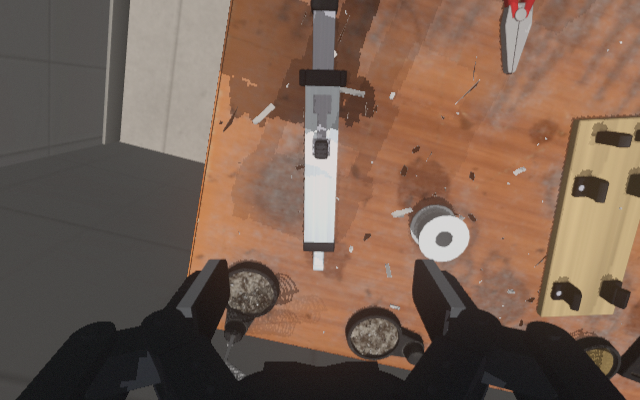

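Run:
```python
import cv2
im=cv2.imread('pics/w1.png')
cv2.imwrite('pics/z1.png',cv2.hconcat([cv2.resize(im[0:140,275:375],None,fx=4,fy=4,interpolation=2),cv2.resize(im[140:280,275:375],None,fx=4,fy=4,interpolation=2)]))
```

```text
(no output)
```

View pics/z1.png

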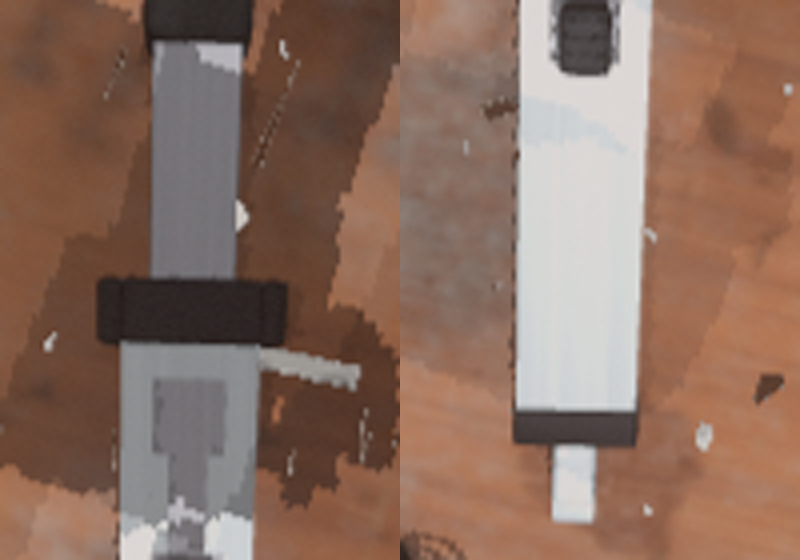

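Run:
```python
from h import *
import pickle
c,o=pickle.load(open('w1.pkl','rb'))
A=px2w(c,(322.5,86.3),.03);B=px2w(c,(319.1,242.5),.03)
Al,Ar=px2w(c,(305,86.3),.03),px2w(c,(340,86.3),.03);print('w',np.linalg.norm(Al-Ar),np.linalg.norm(px2w(c,(304.3,242.5),.03)-px2w(c,(334,242.5),.03)))
d=B-A;L=np.linalg.norm(d);yaw=np.arctan2(d[1],d[0]);u=d/L;n=np.array([-u[1],u[0],0]);print(A,B,L,'exp .158',np.degrees(yaw))
O=(A+B)/2-u*.003;O[2]=0;print('origin',O)
# overlay
def leg(O,u,n,z0=0,ext=0):
    P=lambda x,y,z:O+u*x/1e3+n*y/1e3+np.array([0,0,z/1e3+z0])
    return [[P(-90,-16,30),P(-90,16,30),P(90,16,30),P(90,-16,30)],[P(-90,-21.5,35),P(-90,21.5,35),P(-76,21.5,35),P(-76,-21.5,35)],
     [P(-28-ext,-6,52),P(-28-ext,6,52),P(-12-ext,6,52),P(-12-ext,-6,52)],[P(-153-ext,-12,26),P(-153-ext,12,26)],[P(82,-17,30),P(82,17,30),P(94,17,30),P(94,-17,30)]]
im=cv2.imread('pics/w1.png')
for p in leg(O,u,n): draw(im,c,p,(0,255,0))
t=cv2.imread('pics/top0.png');ct=cam('top')
for p in leg(O,u,n): draw(t,ct,p,(0,255,0))
# cradle
yc=np.radians(18.05);uc=np.array([np.cos(yc),np.sin(yc),0]);nc=np.array([-uc[1],uc[0],0]);Oc=np.array([.5607,.3438,0])
def cradle(O,u,n):
    P=lambda x,y,z:O+u*x/1e3+n*y/1e3+np.array([0,0,z/1e3])
    r=[[P(-125,-45,10),P(-125,45,10),P(115,45,10),P(115,-45,10)]]
    for x in(-55,75):
        for s in(-1,1): r.append([P(x-11,s*19.5,10),P(x+11,s*19.5,10),P(x+11,s*19.5,30),P(x-11,s*19.5,30)])
    for s in(-1,1): r.append([P(-113,s*14,10),P(-101,s*14,10),P(-101,s*14,38),P(-113,s*14,38)])
    return r
for p in cradle(Oc,uc,nc): draw(t,ct,p,(255,0,0)); draw(im,c,p,(255,0,0))
cv2.imwrite('pics/ov.png',cv2.vconcat([cv2.resize(im[:320,200:],(640,465)),]))
cv2.imwrite('pics/ov2.png',cv2.resize(t[110:250,230:480],None,fx=3.2,fy=3.2,interpolation=2))
g=O+u*.02;print('grip',g, deltas([g[0],g[1],.1],Rdown(np.degrees(yaw)+90)))
```

```text
w 0.03229366700711412 0.031988868644190094
[0.49367977 0.0031211  0.03      ] [0.64792309 0.04071977 0.03      ] 0.15875976110517975 exp .158 13.699370229953642
origin [0.56788678 0.02120995 0.        ]
grip [0.58731781 0.0259465  0.        ] (array([-0.0122, -0.0015,  0.1337]), array([ 0.0001, -0.0001,  0.0074]))
```

View pics/ov.png

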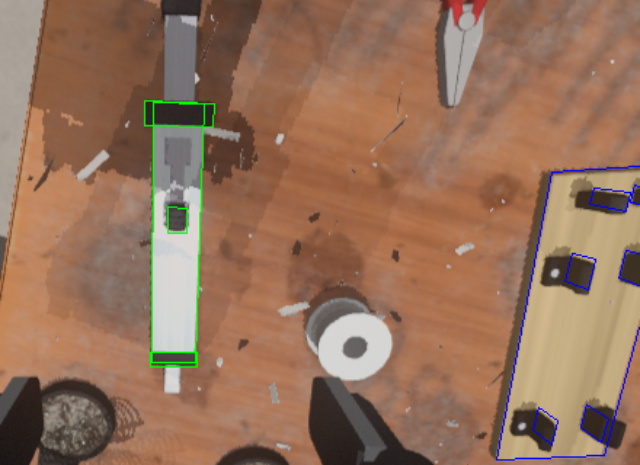

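View pics/ov2.png

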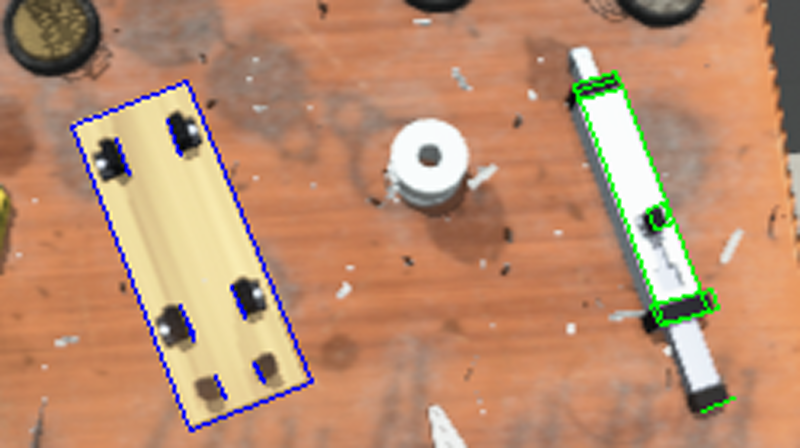

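>>> jog_arm:
  deltas: [-0.0122,-0.0015,0.13,0,0,0.0074,-1,-0.0122,-0.0015,0.13,0,0,0.0074,-1,-0.0122,-0.0015,0.13,0,0,0.0074,-1,-0.0122,-0.0015,0.13,0,0,0.0074,-1,-0.0122,-0.0015,0.13,0,0,0.0074,-1]

```text
time_s: 2.28
position: [0.5877, 0.026, 0.1033]
tool_rot: [[-0.971, -0.237, -0.0], [-0.237, 0.971, 0.0], [0.0, 0.0, -1.0]]
ft_force: [0.4, 0.3, 1.3]
grip_width: 0.0856
```

Run:
```python
from h import *
print(env.observe()['position'],deltas([.5873,.0259,.006],Rdown(103.7)))
```

```text
[0.58770273 0.02602902 0.10332358] (array([ 5.000e-04, -1.000e-04,  1.298e-01]), array([ 0.0001, -0.0001,  0.0002]))
```

>>> jog_arm:
  deltas: [0,0,0.06,0,0,0,-1,0,0,0.1,0,0,0,-1,0,0,0.128,0,0,0,-1,0,0,0.128,0,0,0,-1,0,0,0.128,0,0,0,0.5,0,0,0.128,0,0,0,1,0,0,0.128,0,0,0,1,0,0,0.128,0,0,0,1,0,0,0.128,0,0,0,1,0,0,0.128,0,0,0,1,0,0,0.128,0,0,0,1]
  grip_force: 90

```text
time_s: 3.2
position: [0.5889, 0.0251, 0.0088]
tool_rot: [[-0.972, -0.236, 0.003], [-0.236, 0.972, -0.0], [-0.003, -0.001, -1.0]]
ft_force: [-2.1, 0.7, 9.3]
grip_width: 0.0304
```

>>> jog_arm:
  deltas: [0,0,-0.02,0,0,0,1,0,0,-0.05,0,0,0,1,0,0,-0.1,0,0,0,1,0,0,-0.15,0,0,0,1,0,0,-0.15,0,0,0,1,0,0,-0.15,0,0,0,1]

```text
time_s: 3.7
position: [0.5885, 0.0251, 0.1211]
tool_rot: [[-0.972, -0.236, 0.004], [-0.236, 0.972, -0.001], [-0.004, -0.002, -1.0]]
ft_force: [0.8, -0.3, -5.7]
grip_width: 0.03
```

Run:
```python
from h import *
im,c,o=grab('wrist','w2'); print(o['position'],o['grip_width'],o['ft_force'],o['wrist_torque'])
im,c,o=grab('scene','s2')
```

```text
[0.58852509 0.02509087 0.12113854] 0.02998222291089537 [ 0.83360237 -0.30765888 -5.7391871 ] [ 0.00750003 -0.11008441  0.01038579]
```

View pics/w2.png

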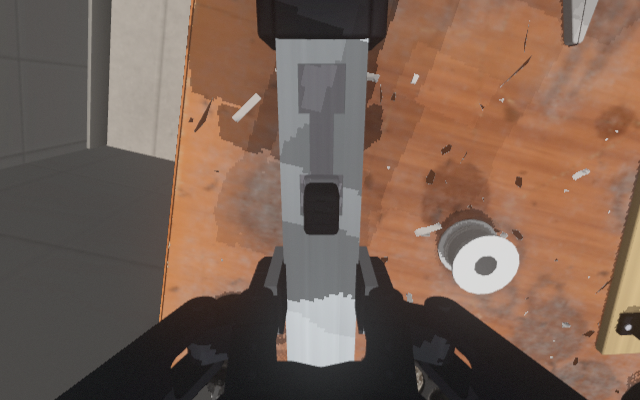

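View pics/s2.png

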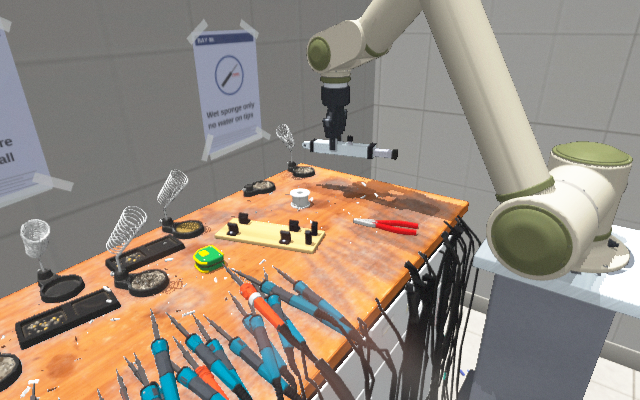

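Run:
```python
import cv2
im=cv2.imread('pics/w2.png')
cv2.imwrite('pics/z2.png',cv2.resize(im[0:250,250:390],None,fx=5,fy=5,interpolation=2)[:1250])
z=cv2.imread('pics/z2.png'); cv2.imwrite('pics/z2a.png',z[:600]);cv2.imwrite('pics/z2b.png',z[650:])
```

```text
(no output)
```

View pics/z2a.png

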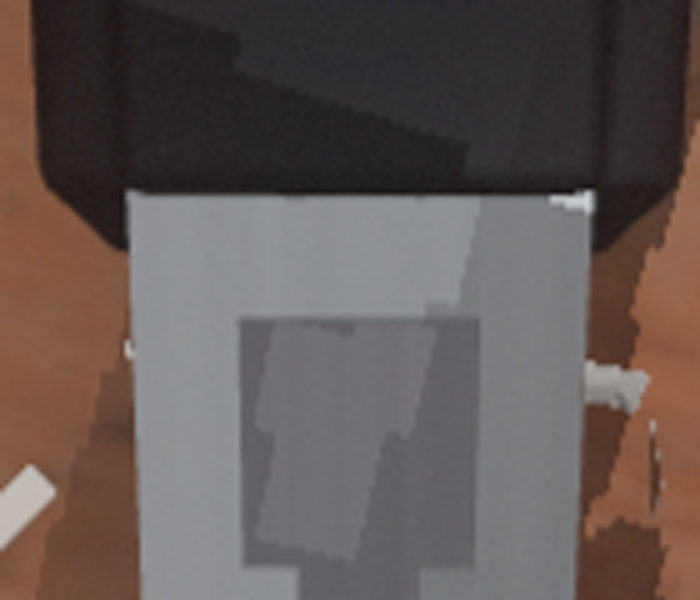

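View pics/z2b.png

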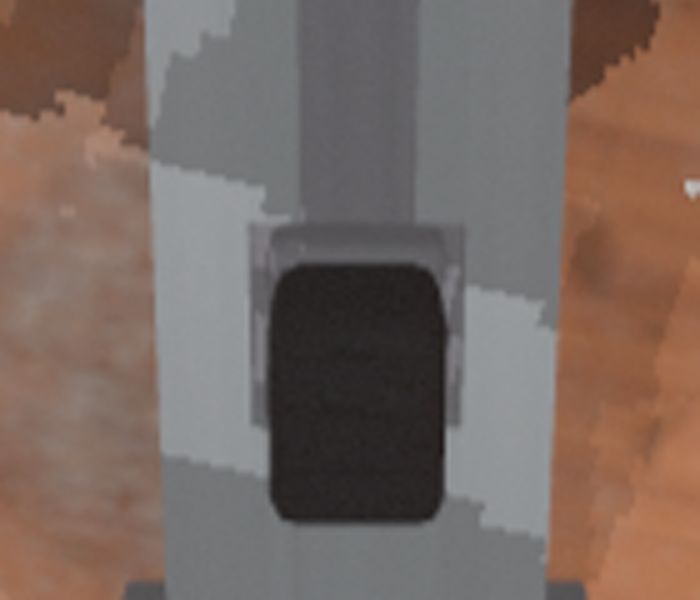

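Run:
```python
from h import *
P=np.array([[-76,-16,30],[-76,16,30],[-68.5,-8.5,30],[-68.5,8.5,30],[-51.5,-8.5,30],[-51.5,8.5,30],[-28.5,-8.5,30],[-28.5,8.5,30],[-11.5,-8.5,30],[-11.5,8.5,30]],float)/1e3
p=np.array([[275.6,39],[368.6,39],[297.6,63.6],[345.6,63.6],[298.6,113.6],[345.4,113.6],[299.8,175],[343,175],[300,215],[342.2,215]])
q=eyes.camera_params('wrist');K=q['intrinsics']
ok,rv,tv=cv2.solvePnP(P,p,K,None,flags=cv2.SOLVEPNP_ITERATIVE)
pr,_=cv2.projectPoints(P,rv,tv,K,None);print('res',np.abs(pr[:,0]-p).mean())
T=np.eye(4);T[:3,:3]=cv2.Rodrigues(rv)[0];T[:3,3]=tv[:,0]
TL=q['mount']@T; print(np.round(TL,4))
o=env.observe();TT=np.eye(4);TT[:3,:3]=o['tool_rot'];TT[:3,3]=o['position']
W=TT@TL;print('leg world\n',np.round(W,4))
np.save('TL.npy',TL)
```

```text
res 0.2975070991606799
[[-0.9999 -0.0044 -0.0122  0.0224]
 [-0.0043  1.     -0.0065  0.    ]
 [ 0.0122 -0.0064 -0.9999  0.009 ]
 [ 0.      0.      0.      1.    ]]
leg world
 [[ 0.9726 -0.2319  0.016   0.5652]
 [ 0.232   0.9727 -0.0038  0.02  ]
 [-0.0147  0.0074  0.9999  0.1091]
 [ 0.      0.      0.      1.    ]]
```

Run:
```python
from h import *
print(deltas([.582,.3507,.15],Rdown(108.05)),env.observe()['position'])
```

```text
(array([-0.0959,  0.4233, -0.0425]), array([ 0.0004, -0.0008, -0.0244])) [0.58701664 0.02526959 0.11799768]
```

>>> jog_arm:
  deltas: [-0.003,0.013,-0.02,0,0,-0.001,1,-0.01,0.045,-0.04,0,0,-0.004,1,-0.02,0.09,-0.042,0,0,-0.008,1,-0.03,0.14,-0.042,0,0,-0.012,1,-0.045,0.19,-0.042,0,0,-0.016,1,-0.055,0.24,-0.042,0,0,-0.02,1,-0.066,0.29,-0.042,0,0,-0.024,1,-0.077,0.34,-0.042,0,0,-0.0244,1,-0.087,0.385,-0.042,0,0,-0.0244,1,-0.093,0.41,-0.042,0,0,-0.0244,1,-0.096,0.423,-0.042,0,0,-0.0244,1,-0.096,0.423,-0.042,0,0,-0.0244,1]

```text
time_s: 4.8
position: [0.582, 0.3519, 0.1484]
tool_rot: [[-0.95, -0.312, -0.003], [-0.312, 0.95, -0.001], [0.004, 0.0, -1.0]]
ft_force: [-0.4, -0.4, -4.4]
grip_width: 0.03
```

Run:
```python
from h import *
import pickle
im,c,o=grab('wrist','w3'); print(o['position'],o['grip_width'],o['ft_force'],o['wrist_torque'])
pickle.dump((c,o),open('w3.pkl','wb'))
yc=np.radians(18.05);u=np.array([np.cos(yc),np.sin(yc),0]);n=np.array([-u[1],u[0],0]);O=np.array([.5607,.3438,0])
P=lambda x,y,z:O+u*x/1e3+n*y/1e3+np.array([0,0,z/1e3])
r=[[P(-125,-45,10),P(-125,45,10),P(115,45,10),P(115,-45,10)]]
for x in(-55,75):
    for s in(-1,1): r.append([P(x-11,s*19.5,10),P(x+11,s*19.5,10),P(x+11,s*19.5,30),P(x-11,s*19.5,30)])
for s in(-1,1): r.append([P(-113,s*14,10),P(-101,s*14,10),P(-101,s*14,38),P(-113,s*14,38)])
for p in r: draw(im,c,p,(255,0,0))
cv2.imwrite('pics/ov3.png',im)
print(deltas([.582,.3507,.06],Rdown(108.05)))
t,_,_=grab('top','t3');
```

```text
[0.58197901 0.35191322 0.14839024] 0.030016828635399898 [-0.36789872 -0.42272246 -4.41368831] [-0.00099148 -0.06221485  0.00346352]
(array([0.    , 0.0008, 0.1185]), array([-0.0002, -0.001 ,  0.0003]))
```

View pics/w3.png

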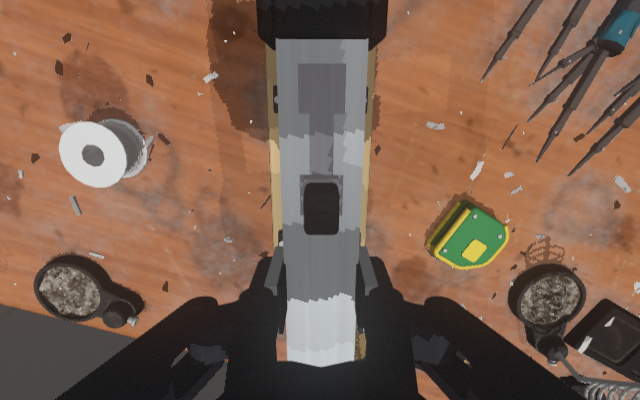

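View pics/ov3.png

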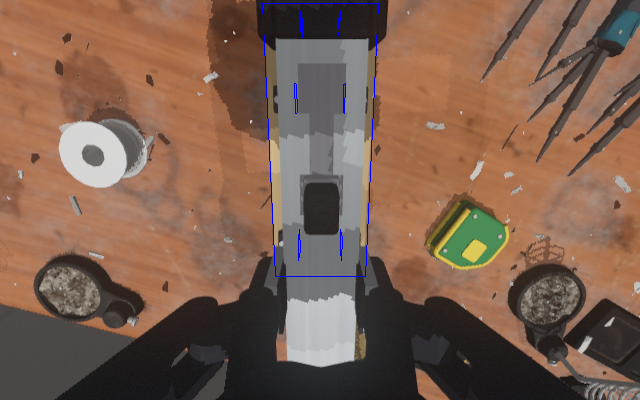

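>>> jog_arm:
  deltas: [0,0.0008,0.03,0,-0.001,0,1,0,0.0008,0.06,0,-0.001,0,1,0,0.0008,0.09,0,-0.001,0,1,0,0.0008,0.105,0,-0.001,0,1,0,0.0008,0.105,0,-0.001,0,1]

```text
time_s: 5.32
position: [0.582, 0.3489, 0.0691]
tool_rot: [[-0.951, -0.308, -0.002], [-0.308, 0.951, -0.001], [0.003, -0.001, -1.0]]
ft_force: [-0.9, 0.5, -4.5]
grip_width: 0.03
```

Run:
```python
from h import *
import pickle
t,ct,_=grab('top','t4'); s,cs,_=grab('scene','s4'); im,c,o=grab('wrist','w4'); print(o['position'],o['grip_width'],o['ft_force'],o['wrist_torque'])
pickle.dump((c,o),open('w4.pkl','wb'))
cv2.imwrite('pics/z4.png',cv2.hconcat([cv2.resize(im[0:260,230:420],None,fx=2.3,fy=2.3,interpolation=2),cv2.resize(t[110:260,230:350],None,fx=2.8,fy=3.986667,interpolation=2)[:598]]))
a=cv2.resize(s[180:270,190:350],None,fx=5,fy=5,interpolation=2);cv2.imwrite('pics/s4z.png',a)
yc=np.radians(18.05);u=np.array([np.cos(yc),np.sin(yc),0]);n=np.array([-u[1],u[0],0]);O=np.array([.5607,.3438,0])
P=lambda x,y,z:O+u*x/1e3+n*y/1e3+np.array([0,0,z/1e3])
for y in(-45,45): print(y,w2px(c,P(-60,y,10)),w2px(c,P(40,y,10)))
```

```text
[0.58347094 0.35022219 0.0728125 ] 0.030076243233883936 [ 0.2660972   0.50352781 -3.61854309] [ 0.07054359 -0.16697127  0.03234627]
-45 [248.29202782  88.1528753 ] [258.75086468 238.26974815]
45 [396.76934318  87.77725379] [386.44479029 237.99458944]
```

View pics/z4.png

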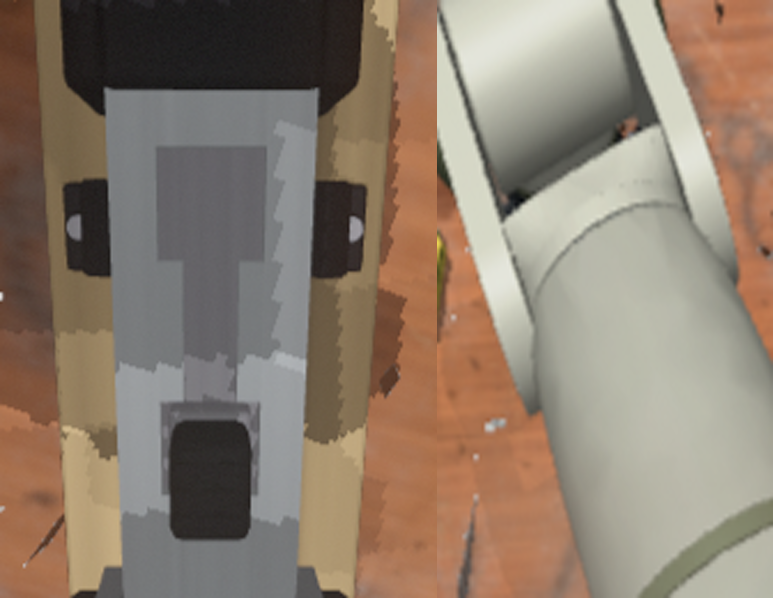

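View pics/s4z.png

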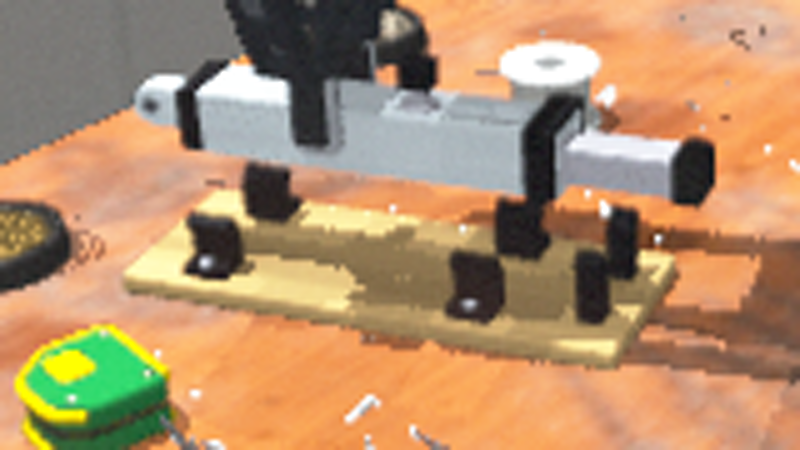

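Run:
```python
from h import *
import pickle
c,o=pickle.load(open('w4.pkl','rb'))
yc=np.radians(18.05);u=np.array([np.cos(yc),np.sin(yc),0]);n=np.array([-u[1],u[0],0]);O=np.array([.5607,.3438,0])
P=lambda x,y,z:O+u*x/1e3+n*y/1e3+np.array([0,0,z/1e3])
for x in(-66,-44):
  for z in (10,37): print(x,z,w2px(c,P(x,25,z)))
o=env.observe();print(o['position'],o['tool_rot'])
print(deltas([.582,.3507,.02],Rdown(108.05)))
```

```text
-66 10 [364.16670955  77.27880785]
-66 37 [370.87758388  74.91414705]
-44 10 [362.73069106 115.09438267]
-44 37 [368.96028294 118.41811427]
[0.58373966 0.35057443 0.07355691] [[-9.51017403e-01 -3.09095906e-01  5.06154900e-03]
 [-3.09091478e-01  9.51030873e-01  1.65457507e-03]
 [-5.32511174e-03  9.04803022e-06 -9.99985821e-01]]
(array([0.0025, 0.0009, 0.0714]), array([ 0.    ,  0.0017, -0.0003]))
```

>>> jog_arm:
  deltas: [0.002,0.0009,0.015,0,0.0017,0,1,0.002,0.0009,0.03,0,0.0017,0,1,0.002,0.0009,0.045,0,0.0017,0,1,0.002,0.0009,0.055,0,0.0017,0,1,0.002,0.0009,0.062,0,0.0017,0,1,0.002,0.0009,0.066,0,0.0017,0,1,0.002,0.0009,0.066,0,0.0017,0,1,0.002,0.0009,0.066,0,0.0017,0,1]

```text
time_s: 6.13
position: [0.5815, 0.3513, 0.0227]
tool_rot: [[-0.951, -0.31, -0.002], [-0.31, 0.951, -0.001], [0.002, 0.0, -1.0]]
ft_force: [-1.0, 0.2, -4.6]
grip_width: 0.0302
```

Run:
```python
from h import *
s,cs,o=grab('scene','s5'); print(o['position'],o['grip_width'],o['ft_force'],o['wrist_torque'])
a=cv2.resize(s[180:270,190:350],None,fx=5,fy=5,interpolation=2);cv2.imwrite('pics/s5z.png',a)
```

```text
[0.58152216 0.35129589 0.02273724] 0.030235711651704432 [-1.01513728  0.22119145 -4.63650792] [-0.00658367 -0.15326888  0.03540683]
```

View pics/s5z.png

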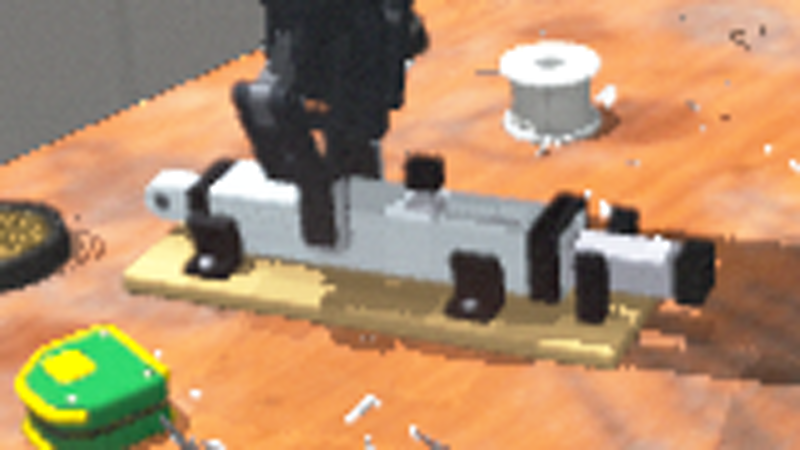

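Seated between cheeks and fork, a few mm above the board. Lower the last 4 mm, then open.

>>> jog_arm:
  deltas: [0,-0.0005,0.002,0,0,0,1,0,-0.0005,0.004,0,0,0,1,0,-0.0005,0.005,0,0,0,1,0,-0.0005,0.005,0,0,0,1]

```text
time_s: 6.52
position: [0.5815, 0.3508, 0.019]
tool_rot: [[-0.951, -0.31, -0.002], [-0.31, 0.951, -0.001], [0.002, -0.0, -1.0]]
ft_force: [-1.4, 0.4, -3.5]
grip_width: 0.0303
```

>>> jog_arm:
  deltas: [0,0,0.001,0,0,0,1,0,0,0.002,0,0,0,1,0,0,0.002,0,0,0,1]

```text
time_s: 6.77
position: [0.5815, 0.3509, 0.0188]
tool_rot: [[-0.951, -0.31, -0.001], [-0.31, 0.951, -0.001], [0.001, -0.0, -1.0]]
ft_force: [-4.5, -1.7, 7.2]
grip_width: 0.0306
```

>>> jog_arm:
  deltas: [0,0,0,0,0,0,0.1,0,0,0,0,0,0,-0.2,0,0,0,0,0,0,-0.4,0,0,0,0,0,0,-0.4,0,0,0,0,0,0,-0.4]

```text
time_s: 7.18
position: [0.5815, 0.3509, 0.0173]
tool_rot: [[-0.951, -0.31, -0.002], [-0.31, 0.951, -0.001], [0.002, 0.0, -1.0]]
ft_force: [0.2, 0.2, 0.2]
grip_width: 0.0599
```

>>> jog_arm:
  deltas: [0,0,-0.03,0,0,0,-0.4,0,0,-0.08,0,0,0,-0.4,0,0,-0.13,0,0,0,-0.4,0,0,-0.16,0,0,0,-0.4,0,0,-0.16,0,0,0,-0.4,0,0,-0.16,0,0,0,-0.4,0,0,-0.16,0,0,0,-0.4]

```text
time_s: 7.77
position: [0.5812, 0.3507, 0.1361]
tool_rot: [[-0.951, -0.31, -0.004], [-0.31, 0.951, -0.001], [0.004, -0.0, -1.0]]
ft_force: [-0.2, 0.3, -0.8]
grip_width: 0.0595
```

Run:
```python
from h import *
import pickle
im,c,o=grab('wrist','w6'); print(o['position'],o['ft_force'])
pickle.dump((c,o),open('w6.pkl','wb'))
a=im[0:260,230:420]
cv2.imwrite('pics/z6a.png',cv2.resize(a[:130],None,fx=4.2,fy=4.2,interpolation=2));cv2.imwrite('pics/z6b.png',cv2.resize(a[130:],None,fx=4.2,fy=4.2,interpolation=2))
```

```text
[0.58121759 0.35070369 0.13611084] [-0.21628332  0.34010462 -0.79293684]
```

View pics/w6.png

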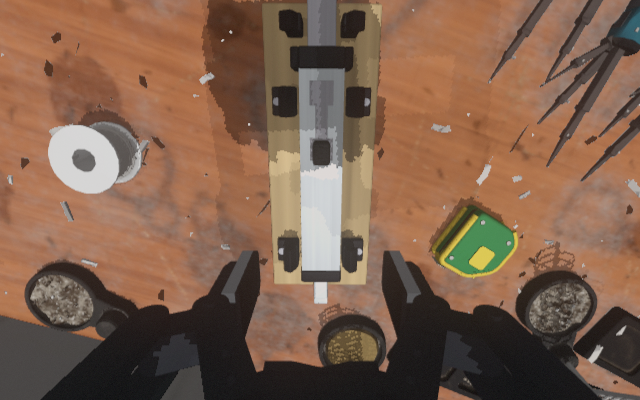

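View pics/z6a.png

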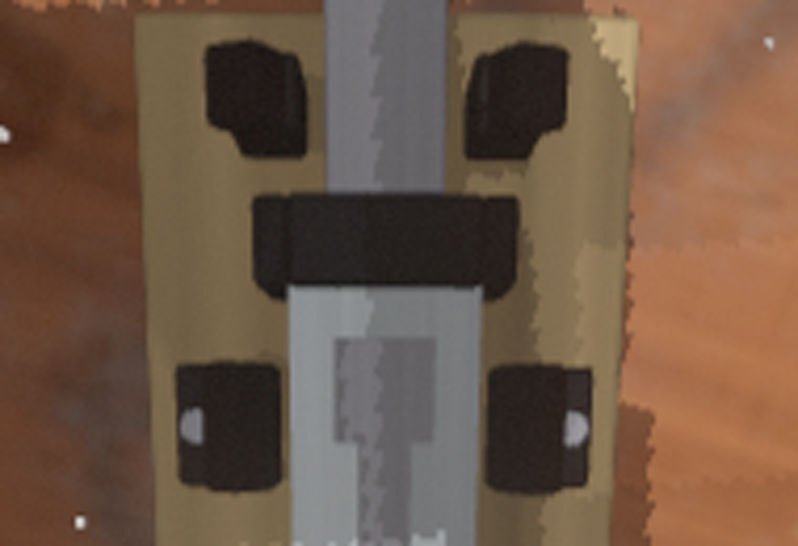

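View pics/z6b.png

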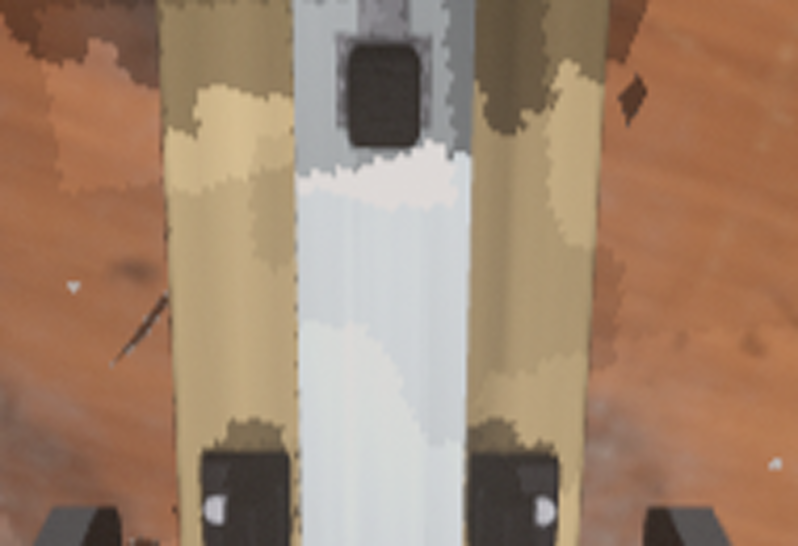

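Run:
```python
from h import *
import pickle
c,o=pickle.load(open('w6.pkl','rb'))
yc=np.radians(18.05);u=np.array([np.cos(yc),np.sin(yc),0])
A=px2w(c,(321.7,68.6),.04);b=px2w(c,(321.3,152.4),.062);h=px2w(c,(230+384.5/4.2,391/4.2),.04)
B=px2w(c,(230+382.5/4.2,270.5),.04)
d=B-A;print('yaw',np.degrees(np.arctan2(d[1],d[0])),np.linalg.norm(d))
print(A+u*.056,b,h+u*.04, 'origin rel cradle', u@(A+u*.076-[.5607,.3438,0]))
bt=(A+u*.056+h+u*.04)/2
print(bt,deltas([bt[0],bt[1],.10],Rdown(108.05)))
```

```text
yaw 17.842371969673835 0.15884368642606742
[0.54155845 0.33828504 0.04      ] [0.54039369 0.3375288  0.062     ] [0.54173172 0.33822314 0.04      ] origin rel cradle 9.1675257261375e-05
[0.54164508 0.33825409 0.04      ] (array([0.0549, 0.0006, 0.0478]), array([-0.0001, -0.0016, -0.    ]))
```

>>> jog_arm:
  deltas: [0.025,0,0.01,0,0,0,0,0.054,0.0006,0.03,0,-0.001,0,0,0.0549,0.0006,0.045,0,-0.0016,0,0,0.0549,0.0006,0.075,0,-0.0016,0,0,0.0549,0.0006,0.09,0,-0.0016,0,0,0.0549,0.0006,0.09,0,-0.0016,0,0,0.0549,0.0006,0.09,0,-0.0016,0,0,0.0549,0.0006,0.09,0,-0.0016,0,0]

```text
time_s: 8.48
position: [0.5428, 0.3387, 0.0704]
tool_rot: [[-0.951, -0.31, 0.003], [-0.31, 0.951, 0.001], [-0.004, 0.0, -1.0]]
ft_force: [0.3, 0.2, -0.1]
grip_width: 0.0427
```

Run:
```python
from h import *
im,c,o=grab('wrist','w7'); print(o['position'],o['ft_force'],o['grip_width'])
print(deltas([.5414,.3382,.0495],Rdown(108.0)))
cv2.imwrite('pics/z7.png',cv2.resize(im[150:400,160:480],None,fx=2.4,fy=2.4,interpolation=2))
```

```text
[0.54277921 0.33870593 0.07042374] [ 0.29207409  0.21452788 -0.05699875] 0.042674557149976894
(array([ 0.0022, -0.0001,  0.0283]), array([0.    , 0.0014, 0.0003]))
```

View pics/z7.png

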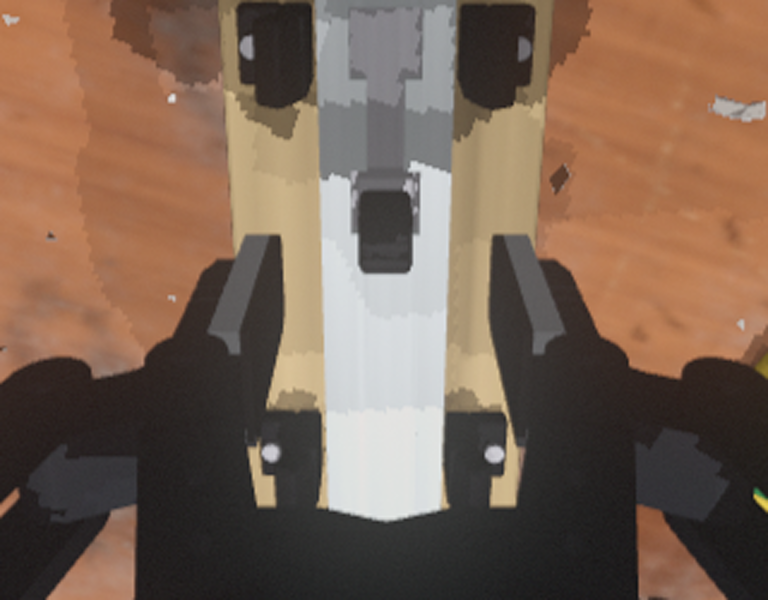

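>>> jog_arm:
  deltas: [0.001,0,0.012,0,0,0,0,0.0018,0,0.022,0,0.0005,0,0,0.0018,0,0.0283,0,0.0005,0,0,0.0018,0,0.0283,0,0.0005,0,0,0.0018,0,0.0283,0,0.0005,0,0]
  grip_force: 40

```text
time_s: 8.95
position: [0.5409, 0.3381, 0.0482]
tool_rot: [[-0.951, -0.31, 0.0], [-0.31, 0.951, 0.0], [-0.0, -0.0, -1.0]]
ft_force: [-0.3, 0.1, -0.8]
grip_width: 0.0424
```

>>> jog_arm:
  deltas: [0,0,0,0,0,0,0.3,0,0,0,0,0,0,0.6,0,0,0,0,0,0,1,0,0,0,0,0,0,1,0,0,0,0,0,0,1,0,0,0,0,0,0,1]
  grip_force: 40

```text
time_s: 9.45
position: [0.5413, 0.3381, 0.0491]
tool_rot: [[-0.951, -0.31, 0.002], [-0.31, 0.951, 0.0], [-0.002, -0.0, -1.0]]
ft_force: [0.5, -2.4, 3.3]
grip_width: 0.0106
```

Run:
```python
from h import *
im,c,o=grab('wrist','w8'); print(o['position'],o['ft_force'],o['grip_width'])
s,c,o=grab('scene','s8')
cv2.imwrite('pics/z8.png',cv2.vconcat([cv2.resize(im[120:330,200:440],(640,350),interpolation=2)[:,:],cv2.resize(s[190:260,210:350],(640,320)[:2],interpolation=2)[:240]]))
```

```text
[0.54129192 0.33806931 0.04913792] [ 0.50029485 -2.39664274  3.26798871] 0.010571872181800095
```

View pics/z8.png

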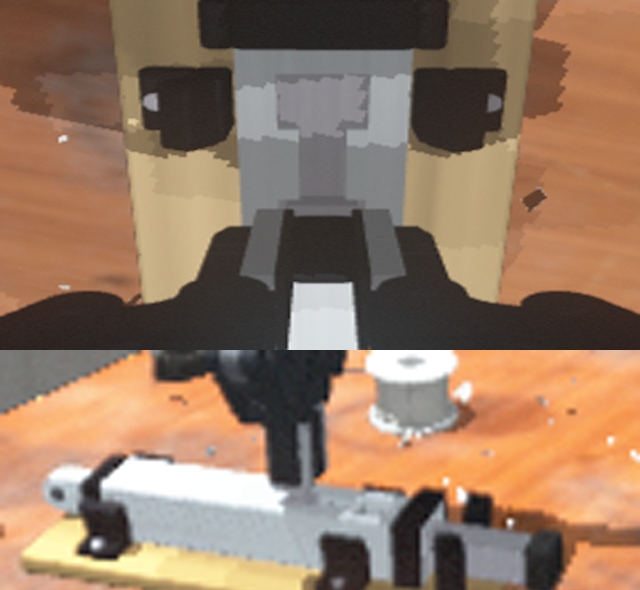

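>>> jog_arm:
  deltas: [0,0,0.003,0,0,0,1,0,0,0.006,0,0,0,1,0,0,0.009,0,0,0,1,0,0,0.009,0,0,0,1,0,0,0.009,0,0,0,1]

```text
time_s: 9.97
position: [0.5413, 0.3381, 0.0421]
tool_rot: [[-0.951, -0.31, 0.002], [-0.31, 0.951, 0.0], [-0.002, -0.0, -1.0]]
ft_force: [-0.4, -2.5, 5.4]
grip_width: 0.0105
```

>>> jog_arm:
  deltas: [0,0,0.001,0,0,0,1,0.003,0,0.001,0,0,0,1,0.006,0,0.001,0,0,0,1,0.01,0,0.001,0,0,0,1,0.014,0,0.001,0,0,0,1,0.014,0,0.001,0,0,0,1]

```text
time_s: 10.47
position: [0.5316, 0.335, 0.042]
tool_rot: [[-0.951, -0.31, 0.004], [-0.31, 0.951, 0.001], [-0.004, -0.0, -1.0]]
ft_force: [-0.6, -2.8, 9.4]
grip_width: 0.0107
```

Run:
```python
from h import *
im,c,o=grab('wrist','w9'); print(o['position'],o['ft_force'],o['grip_width'])
s,c,o=grab('scene','s9')
cv2.imwrite('pics/z9.png',cv2.vconcat([cv2.resize(im[60:330,200:440],(640,350),interpolation=2)[:,:],cv2.resize(s[190:260,210:350],(640,320)[:2],interpolation=2)[:240]]))
```

```text
[0.5316133  0.33497759 0.04203354] [-0.56284147 -2.81033902  9.3704624 ] 0.010735935399138358
```

View pics/z9.png

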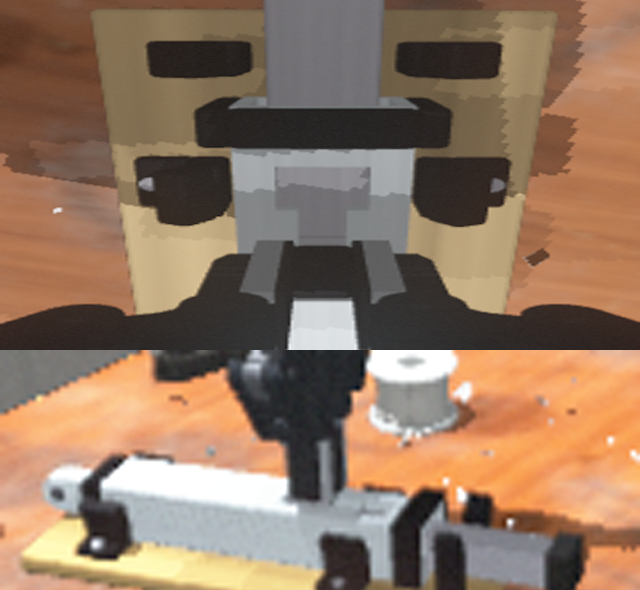

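>>> jog_arm:
  deltas: [0.005,0,0,0,0,0,1,0.01,0,0,0,0,0,1,0.015,0,0,0,0,0,1,0.02,0,0,0,0,0,1,0.025,0,0,0,0,0,1,0.03,0,0,0,0,0,1,0.035,0,0,0,0,0,1,0.039,0,0,0,0,0,1,0.0415,0,0,0,0,0,1,0.0415,0,0,0,0,0,1]

```text
time_s: 11.4
position: [0.5029, 0.3257, 0.0421]
tool_rot: [[-0.951, -0.31, 0.006], [-0.31, 0.951, 0.002], [-0.006, 0.0, -1.0]]
ft_force: [3.4, -0.1, 5.3]
grip_width: 0.0107
```

Run:
```python
from h import *
im,c,o=grab('wrist','w10'); print(o['position'],o['ft_force'],o['grip_width'])
u=np.array([np.cos(np.radians(18)),np.sin(np.radians(18)),0]);print('moved',u@(np.array([.5413,.3381,0])-o['position']))
s,c,o=grab('scene','s10')
cv2.imwrite('pics/z10.png',cv2.vconcat([cv2.resize(im[0:330,200:440],(640,350),interpolation=2)[:,:],cv2.resize(s[190:260,210:350],(640,320)[:2],interpolation=2)[:240]]))
```

```text
[0.50292992 0.32572257 0.0420959 ] [ 3.4211622  -0.12178036  5.32735699] 0.010685719935591493
moved 0.04031694543204882
```

View pics/z10.png

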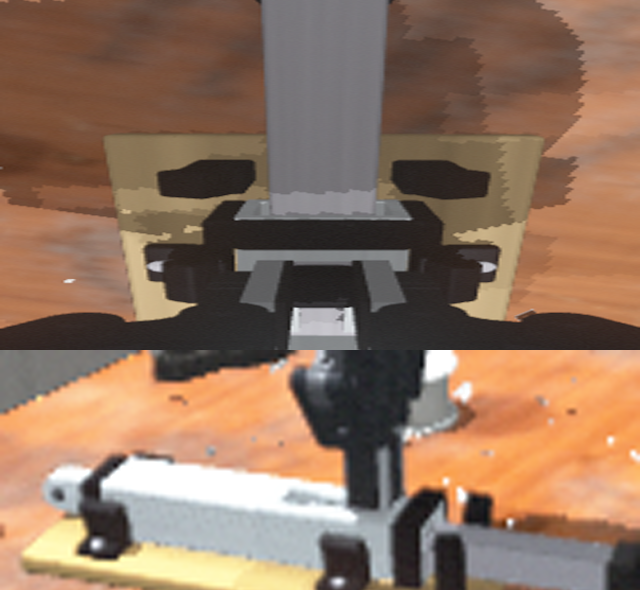

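>>> jog_arm:
  deltas: [0,0,0,0,0,0,0.5,0,0,0,0,0,0,0,0,0,0,0,0,0,0,0,0,0,0,0,0,0,0,0,-0.03,0,0,0,0,0,0,-0.07,0,0,0,0,0,0,-0.12,0,0,0,0,0,0,-0.16,0,0,0,0,0,0,-0.16,0,0,0,0,0,0,-0.16,0,0,0,0]

```text
time_s: 12.33
position: [0.5016, 0.3255, 0.1623]
tool_rot: [[-0.951, -0.31, 0.004], [-0.31, 0.951, 0.002], [-0.004, 0.0, -1.0]]
ft_force: [-0.0, 0.7, -1.4]
grip_width: 0.0424
```

Run:
```python
from h import *
import pickle
im,c,o=grab('wrist','w11'); print(o['position'],o['ft_force'],o['grip_width'])
pickle.dump((c,o),open('w11.pkl','wb'))
s,c,o=grab('scene','s11')
cv2.imwrite('pics/z11.png',cv2.resize(s[180:270,200:360],(800,450),interpolation=2))
cv2.imwrite('pics/z11w.png',cv2.resize(im[0:260,230:420],None,fx=2.3,fy=2.3,interpolation=2))
```

```text
[0.5016113  0.32545185 0.16229196] [-0.04834737  0.65588736 -1.38781741] 0.04244457045117462
```

View pics/z11.png

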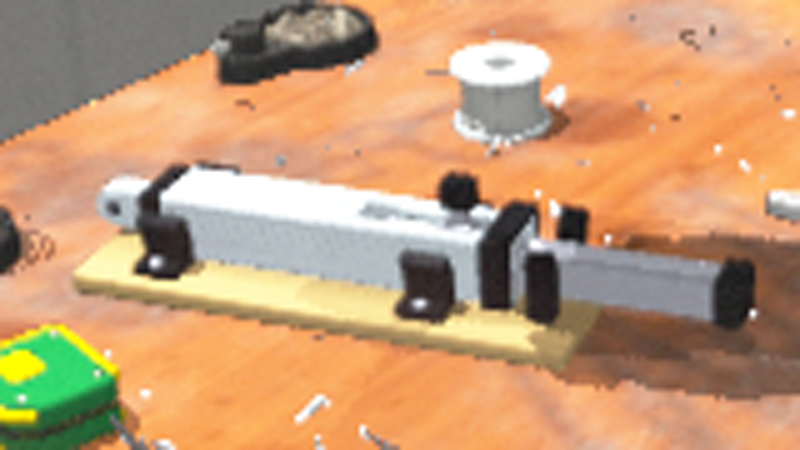

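View pics/w11.png

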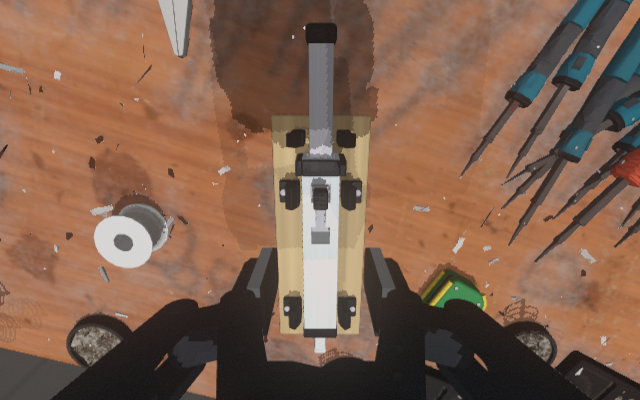

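Run:
```python
from h import *
c=cam('scene');s=cv2.imread('pics/s11.png')
yc=np.radians(18);u=np.array([np.cos(yc),np.sin(yc),0]);n=np.array([-u[1],u[0],0]);O=np.array([.5607,.3438,.01])
P=lambda x,y,z:O+u*x/1e3+n*y/1e3+np.array([0,0,z/1e3])
b=cv2.resize(s[180:270,200:360],(800,450),interpolation=2)
def d(pts,col):
    q=((np.array([w2px(c,p) for p in pts])-[200,180])*5).round().astype(int); cv2.polylines(b,[q.reshape(-1,1,2)],True,col,1)
for z,col in((52,(0,255,0)),(45,(0,0,255))): d([P(-68,-6,z),P(-52,-6,z),P(-52,6,z),P(-68,6,z)],col)
d([P(-193,-12,26),P(-193,12,26),P(-193,12,2),P(-193,-12,2)],(255,0,0)); d([P(-90,-16,30),P(-90,16,30),P(90,16,30),P(90,-16,30)],(255,0,0))
cv2.imwrite('pics/ov12.png',b)
```

```text
(no output)
```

View pics/ov12.png

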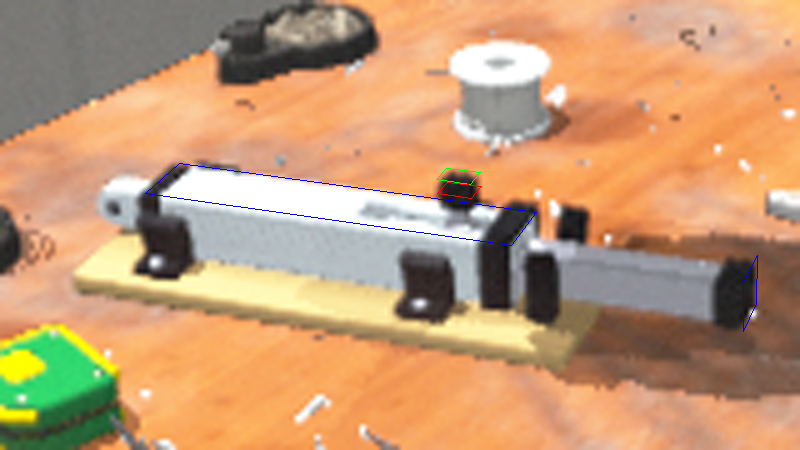

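The button's head matches the "up" outline, and the foot and tube match the long setting. The leg is in place and the arm is clear.

Run:
```python
from rig import close_job
print(close_job())
```

```text
the job is handed in; nothing more can be done
None
```

The job is done and handed in at about 12.4 s. The leg is lying button up in the cradle at its long setting, with the thin tube and foot out through the fork.

- **Laying it in:** I gripped the leg behind the button, lowered it between the cheeks and the fork, and let go while it was still short. A wrist picture then put its origin within about 1 mm of the cradle's bed point along its length, with its yaw within about 0.3°.
- **Extending it:** I pinched the button across, pressed it about 7 mm, and slid it 40.3 mm to the stop. Then I let go and lifted clear.
- **Last checks:** In the final scene picture the button's head matches its predicted "up" outline at the long hole. The foot and the outer tube lie within about 1–2 mm of where they should be for the long setting. The reel and tape measure look undisturbed. The final pictures show only the tip of the cutters, and I never worked near them. The largest force I read was about 9 N.
- **Disagreement:** The gripper read about 1.5–2 mm narrower than the nominal widths: 30.4 for the 32 mm tube and 10.6 for the 12 mm button head. It had no effect on the result, and no check failed.

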